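Set out the sample-preparation kit on its outline mats

ROBOT

A 6-joint arm with a two-finger parallel gripper is mounted at the origin on a cart in front of the work surface, level with it; the furniture and walls round the work are solid. World frame = base frame: x ahead of the robot, y to its left, z up, the work surface at z = 0. Lengths are in m, angles in rad, forces in N, time in s.
With the tool pointing down it reaches from about 0.275 to 1 m from the base axis. Payload 8.4 kg.
Tool frame: the origin (TCP) lies on the centre line of the jaws, within the pads' length; the fingertips stand 17 mm ahead of it and the grasp point (between the pads) lies 2 mm behind it (bot.tcp_to_tips is the z of the fingertips in the tool frame, in m); z points along the fingers, y is the line along which they close (so a half turn about z gives the same grasp; the last joint's range is limited). The gripper opens to 85 mm and grips with 20 to 120 N. Pads are 22 mm wide; open, the fingers measure 114 mm over their backs; the gripper's body (76 mm by 85 mm) begins 54 mm behind the grasp point. The pads swing forward as they close: fully open they stand 13 mm farther back than shut.
Start: joints at [1.12, 0.353, 1.633, -0, 1.155, -0.002], TCP at [0.271, 0.563, 0.248] pointing down, gripper open.
Joint ranges: [-2.63, 2.63], [-0.92, 2.1], [0.06, 2.66], [-1.3, 4.44], [0, 2.69], [-3.02, 3.02]. Speed limits (rad/s): [2.22, 2.22, 2.79, 3.14, 3.14, 3.14].

INTERFACE

Orientations are given as a unit quaternion [x, y, z, w].
In Python, from workcell import bot, hand, kinematics, get_obs, vision, hand_in gives the robot as it stands. The module is installed in compiled form; this text tells all that it offers. Calls block until the motion is done:
- bot.reach(position, orientation): joint-space move of the TCP to a pose.
- bot.servo_line(position, ori=None, velocity=0.15): straight line of the TCP; ori=None keeps the orientation; velocity is the mean speed in m/s.
- bot.goto_joints(angles): joint-space move.
- hand.move_gripper(opening, strength=None): finger opening in m; strength is the grip in N (None keeps the last); returns when the fingers have stopped.
- bot.dwell(seconds).
- kinematics.solve_ik(position, orientation): joint angles nearest the present ones, or None.
- get_obs(): the state.
- vision.read_camera(name): name is "scene" or "top" or "wrist"; returns a dict with "frame" (384x512x3 uint8, red, green, blue), "intrinsics" (3x3 intrinsics, pixels), "dist" ([k1, k2, p1, p2, k3] as OpenCV has them; the pictures are not rectified), "view" (4x4, takes a point from world to camera coordinates). Camera axes: x right, y down, z forward; pixel columns grow to the right and rows downward; lengths in m; the calibration is good to about 2 mm. A picture is of the moment at which its call begins. There is no depth.
A pose or a line that the arm cannot do raises bot.IKError and nothing moves.
- hand_in(): hands the job in; it is judged then, once.
The state is a dict: "time_s": time; "joint_pos": joint angles; "joint_vel": joint speeds; "joint_efforts": joint torques, N m; "position": TCP position; "orientation": TCP orientation; "wrist_force": force on the tool from outside, world axes, zero at the start; "ft_torque": the same for the moment, N m; "gripper_width": finger opening in m; "grip_force": force on a finger pad.
Only numpy, scipy, OpenCV 4.12 (cv2) and the standard library are available. Lean on these libraries where they do the work, as an engineer would, in place of code of your own. Each camera call takes 0.05 s, during which the arm holds its last target. There are 200 camera calls.

TASK

Put the four kit parts back on the mats that show their outlines: the steel die body on the large circle, the blue-capped vial on the small circle, the liquid cell on the rectangle and the pestle on the long narrow outline. Each should stand or lie flat, centred in its outline, with the liquid cell and the pestle turned to run along theirs. Leave the mortar, which stands among them, where it is.

Things in the scene. Friction and masses are not known exactly. Their poses are not given: they have to be found in the camera images.
- die_body_centre (a point): the pellet die body, a plain bright steel upright cylinder, 54 mm diameter, 44 mm high, about 0.6 kg, with a small hole in its top and a short nipple low on the side at its own -y (grip along its own x to avoid it). Point: its axis, half-way up, 22 mm above its underside; z up. Belongs on the mat with the large circle.
- vial_3_centre (a point): the blue-capped glass vial, standing: 25 mm diameter, 50 mm high with the cap (body firm up to 42 mm). Point: its axis, half-way up, 25 mm above its underside; z up. Belongs on the mat with the small circle.
- liquid_cell_centre (a point): the liquid cell: flat sandwich of steel plates, 60 mm along its own x, 38 mm along its own y, plates 18 mm high, with brass knurled nuts and two ports on top reaching 30 mm. Grip the plates across the 38 mm. Point: centre of the plates, 9 mm above its underside; z up. Belongs on the mat with the rectangle.
- pestle_centre (a point): the grey agate pestle, lying: a bar 74 mm long along its own y, 17 mm wide and 17 mm high. Grip it across its own x. Point: its centre, 8.5 mm above the surface it lies on; z up. Belongs on the mat with the long narrow outline.
- mat_large_circle: fixed flat black rubber mat, 3 mm thick, with a grey area inside a yellow outline; round mat of 80 mm diameter, circular outline of 66 mm diameter: the place of the die body. Origin: centre of the mat and of the outline, on its underside on the worktop (z = 0; the mat's top is at z = 3 mm), z up.
- mat_small_circle: fixed flat black rubber mat, 3 mm thick, with a grey area inside a yellow outline; round mat of 52 mm diameter, circular outline of 38 mm diameter: the place of the vial. Origin: centre of the mat and of the outline, on its underside on the worktop (z = 0; the mat's top is at z = 3 mm), z up.
- mat_rectangle: fixed flat black rubber mat, 3 mm thick, with a grey area inside a yellow outline; mat 84 mm along its own x by 62 mm along y, rectangular outline 72 x 50 mm with its long side along x: the place of the liquid cell (cell's x along the mat's x, either way round). Origin: centre of the mat and of the outline, on its underside on the worktop (z = 0; the mat's top is at z = 3 mm), z up.
- mat_bar: fixed flat black rubber mat, 3 mm thick, with a grey area inside a yellow outline; mat 42 mm along its own x by 98 mm along y, narrow round-ended outline 29 x 87 mm, long along y: the place of the pestle (pestle's y along the mat's y, either way round). Origin: centre of the mat and of the outline, on its underside on the worktop (z = 0; the mat's top is at z = 3 mm), z up.
- mortar_centre (a point): bystander, to be left alone: grey agate mortar, a round bowl 68 mm across the rim, 24 mm high, loose. Point: on its axis, 12 mm above its underside.
Mind the look-alikes: they are no part of the job. What is shaped like the mat_small_circle but green is not meant.

How it is judged:
At the end, for the whole second after the job is handed in: Die body, vial, liquid cell and pestle each rest flat or upright (within 0.12 rad) on their own mat, centre within 12 mm of the mat's centre seen from above, released and at rest; liquid cell and pestle within 0.26 rad (15 degrees) of the outline's direction, either way round (horizontal distance between die_body_centre and mat_large_circle below 0.012 m and height (world z) of die_body_centre between 0.023 and 0.03 m and angle between each of die_body_centre, vial_3_centre, liquid_cell_centre, pestle_centre's own z axis and vertical below 0.12 rad and linear speed of each of die_body, vial_3, liquid_cell, pestle below 0.02 m/s and contact force between each of die_body, vial_3, liquid_cell, pestle and the fingers below 0.1 N and horizontal distance between vial_3_centre and mat_small_circle below 0.012 m and height (world z) of vial_3_centre between 0.026 and 0.033 m and horizontal distance between liquid_cell_centre and mat_rectangle below 0.012 m and height (world z) of liquid_cell_centre between 0.01 and 0.017 m and horizontal distance between pestle_centre and mat_bar below 0.012 m and height (world z) of pestle_centre between 0.0095 and 0.0165 m and angle between the x axis of liquid_cell_centre and the x axis of mat_rectangle, either way round below 0.26 rad and angle between the y axis of pestle_centre and the y axis of mat_bar, either way round below 0.26 rad); the robot touches nothing.
It fails at once if the mortar is pushed more than 20 mm from where it stood (distance of mortar_centre from where it was at the start of the episode above 0.02 m).
It also fails if it takes over 106 s, if anything falls off the work surface, if the arm or the gripper's body presses on something with over 40 N, if the wrist force passes 120 N, or if a joint passes its speed limit or range.

## Working session

There is one attempt and no reset: what is moved stays moved. The work goes in short steps, each a Python script; the robot and the scene stay as the last script left them, time stands still between calls to the robot, and variables do not carry over. Pictures are saved under pics/ and viewed, at most 14 in all, crops included, and the job is handed in when it is done.

```bash
mkdir -p pics
cat > h.py <<'E'
import numpy as np, cv2
from workcell import bot, hand, kinematics, get_obs, vision, hand_in
def shot(cam,name):
    d=vision.read_camera(cam); cv2.imwrite(f'pics/{name}.png',d['frame'][:,:,::-1]); np.savez(f'pics/{name}.npz',**{k:np.array(v) for k,v in d.items()}); return d
def ray(d,uv,z):
    uv=np.array(uv,float).reshape(-1,1,2)
    n=cv2.undistortPoints(uv,np.array(d['intrinsics'],float),np.array(d['dist'],float)).reshape(-1,2)
    V=np.array(d['view']);R=V[:3,:3];c=-R.T@V[:3,3]
    w=np.c_[n,np.ones(len(n))]@R
    return c+w*((z-c[2])/w[:,2])[:,None]
E
python3 - <<'E'
from h import *
for c in('top','scene'):
    d=shot(c,c); V=d['view']; print(c,-V[:3,:3].T@V[:3,3])
print(get_obs()['time_s'],get_obs()['orientation'],bot.tcp_to_tips)
E
```

```text
top [ 0.41427004 -0.00612191  1.29406707]
scene [ 0.07698497 -0.93045007  0.91475064]
0.1 [ 2.22504556e-01  9.74931425e-01 -6.48804776e-04 -1.36319501e-04] 0.017
```

View pics/top.png

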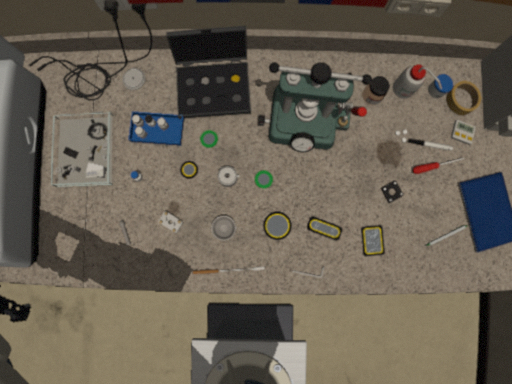

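View pics/scene.png

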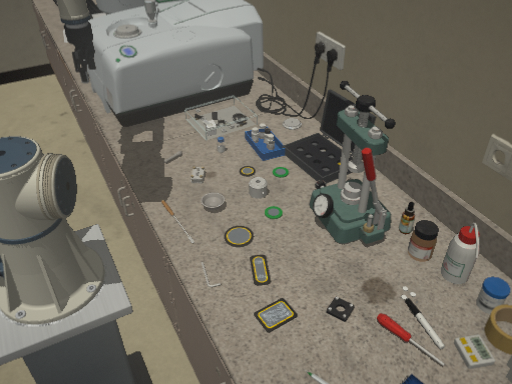

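Top view: the yellow mats are the large circle (277,225), small circle (189,170), rectangle (373,240) and bar (324,228). The parts are the die (228,176), vial (136,175), cell (171,221), pestle probably (126,232) in shadow, and mortar (223,226).

Look-alikes:
- Green rings at (208,139) and (263,179), not meant.
- Racked vials at (136-160,120-130).
- Disc at (133,77).
- Cylinders in the press at (306,105).

I'll check the choice in a close crop.

Run:
```python
import cv2,numpy as np
a=cv2.imread('pics/top.png')[130:280,105:305]
a=cv2.resize(a,None,fx=4,fy=4,interpolation=cv2.INTER_CUBIC)
cv2.imwrite('pics/crop1.png',np.clip(a*1.5,0,255))
```

```text
[ WARN:0@0.027] global loadsave.cpp:1063 imwrite_ Unsupported depth image for selected encoder is fallbacked to CV_8U.
```

View pics/crop1.png

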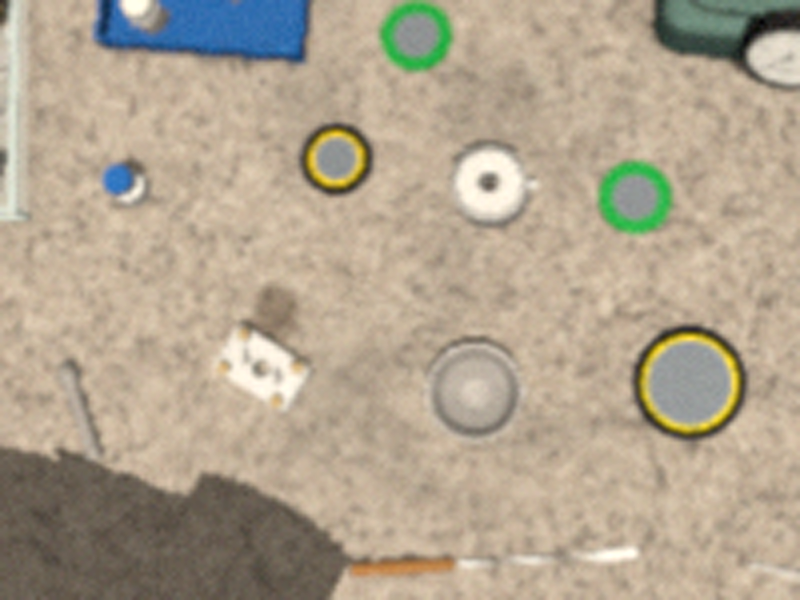

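The crop confirms the parts: vial at about (136,176), die (228,176) with its nipple to the right, cell (170,221), pestle (125.5,232) and mortar (223.5,227). The mats with yellow rings are the ones to use; the green ones are ignored.

```bash
cat > meas.py <<'E'
from h import *
d=np.load('pics/top.npz'); f=d['frame']; hsv=cv2.cvtColor(f,cv2.COLOR_RGB2HSV)
def comp(mask,c,r):
    m=np.zeros(mask.shape,np.uint8); m[c[1]-r:c[1]+r,c[0]-r:c[0]+r]=mask[c[1]-r:c[1]+r,c[0]-r:c[0]+r]
    n,l,s,_=cv2.connectedComponentsWithStats(m); k=1+np.argmax(s[1:,4]); return (l==k).astype(np.uint8)
def rect(m,z,name):
    c=max(cv2.findContours(m,cv2.RETR_EXTERNAL,cv2.CHAIN_APPROX_NONE)[0],key=cv2.contourArea)
    P=ray(d,c.reshape(-1,2).astype(float),z)[:,:2].astype(np.float32)
    (cx,cy),(w,h),_=r=cv2.minAreaRect(P*1000)
    b=cv2.boxPoints(r); e=max([b[1]-b[0],b[2]-b[1]],key=np.linalg.norm)
    print(name,'ctr',round(cx/1000,4),round(cy/1000,4),'size+px',round(w),round(h),'long-axis yaw',round(np.arctan(e[1]/e[0]),3))
yel=cv2.inRange(hsv,(20,120,100),(35,255,255))
for n,c,r in(('large',(277,225),20),('small',(189,170),14),('rect',(373,240),22),('bar',(324,228),24)): rect(comp(cv2.dilate(yel,np.ones((2,2)))if 0 else yel,c,r),.003,n)
blue=cv2.inRange(hsv,(100,130,60),(125,255,255)); rect(comp(blue,(136,175),10),.05,'vialcap')
br=cv2.inRange(hsv,(0,0,185),(180,60,255))
rect(comp(br,(228,176),13),.044,'die'); rect(comp(br,(170,221),16),.018,'cell')
bg=cv2.medianBlur(f,41); 
g=cv2.inRange(hsv,(0,0,0),(180,45,150)); 
rect(comp(g,(125,230),13),.0085,'pestle')
print(ray(d,[(105+66/4,130+365/4),(105+97/4,130+455/4),(105+475/4,130+388/4),(105+535/4,130+183/4)],.01).round(3))
E
python3 meas.py
```

```text
large ctr 0.4693 -0.0754 size+px 64 67 long-axis yaw -1.556
small ctr 0.6227 0.176 size+px 37 37 long-axis yaw 0.034
rect ctr 0.4311 -0.3445 size+px 73 52 long-axis yaw 0.067
bar ctr 0.4637 -0.2075 size+px 87 32 long-axis yaw 1.217
vialcap ctr 0.5997 0.3195 size+px 14 16 long-axis yaw -0.759Traceback (most recent call last):
  File "meas.py", line 16, in <module>
    rect(comp(br,(228,176),13),.044,'die'); rect(comp(br,(170,221),16),.018,'cell')
         ~~~~^^^^^^^^^^^^^^^^^
  File "meas.py", line 5, in comp
    n,l,s,_=cv2.connectedComponentsWithStats(m); k=1+np.argmax(s[1:,4]); return (l==k).astype(np.uint8)
                                                     ~~~~~~~~~^^^^^^^^^
    return _wrapfunc(a, 'argmax', axis=axis, out=out, **kwds)
    return bound(*args, **kwds)
ValueError: attempt to get argmax of an empty sequence
```

```bash
sed -i 's/(0,0,185),(180,60,255)/(0,0,140),(180,38,255)/' meas.py; python3 meas.py | tail -8
python3 - <<'E'
from h import *
d=np.load('pics/top.npz');f=d['frame']
for u,v in((228,172),(225,176),(172,217),(168,222),(123,228),(125,232),(120,232),(131,232),(140,177)): print((u,v),f[v,u])
E
```

```text
vialcap ctr 0.5997 0.3195 size+px 14 16 long-axis yaw -0.759
die ctr 0.6011 0.0643 size+px 41 44 long-axis yaw -1.554
cell ctr 0.4738 0.2211 size+px 60 36 long-axis yaw 1.06
pestle ctr 0.4436 0.3533 size+px 66 15 long-axis yaw 0.305
[[0.472 0.36  0.01 ]
 [0.409 0.335 0.01 ]
 [0.462 0.072 0.01 ]
 [0.606 0.033 0.01 ]]
(228, 172) [164 160 146]
(225, 176) [103  98  92]
(172, 217) [172 162 152]
(168, 222) [110 108  99]
(123, 228) [123 115 104]
(125, 232) [112 103  96]
(120, 232) [133 118 104]
(131, 232) [121 107  96]
(140, 177) [141 137 127]
```

```bash
cat >> h.py <<'E'
def q(a): return np.array([np.cos(a/2),np.sin(a/2),0,0])   # tool down, tool x at yaw a, closing at a-90deg
def qbest(close,xy):
    th=np.arctan2(xy[1],xy[0]); c=[close+np.pi/2+k*np.pi for k in(-2,-1,0,1,2)]
    return q(min(c,key=lambda a:abs(a-th-np.pi/2)))
E
python3 - <<'E'
from h import *
bot.reach([.46,.29,.33],qbest(.56,(.46,.29)))
d=shot('wrist','w1'); V=d['view'];print(-V[:3,:3].T@V[:3,3],V[2,:3],get_obs()['time_s'],get_obs()['joint_pos'])
for n,p in(('vial',(.6,.32,.05)),('cell',(.474,.221,.018)),('pestle',(.44,.35,.008)),('die',(.601,.064,.044)),('smallmat',(.6227,.176,.003))):
    print(n,cv2.projectPoints(np.array([p]),cv2.Rodrigues(V[:3,:3])[0],V[:3,3],d['intrinsics'],np.array(d['dist'],float))[0].ravel())
E
```

```text
[0.42010034 0.35474799 0.45705621] [ 0.15688848 -0.2516216  -0.95502491] 1.4417 [ 5.61429394e-01  1.55887465e-01  1.71046054e+00  3.77153596e-04
  1.27582865e+00 -2.51289996e-04]
vial [336.05772784 192.37414202]
cell [235.79536541 196.33550228]
pestle [259.75130247 118.52621848]
die [250.04697335 304.82269505]
smallmat [291.48181022 253.13811067]
```

View pics/w1.png

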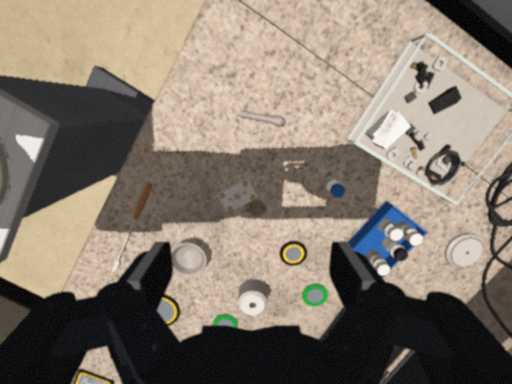

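Wrist view: pestle (261,118) runs from (239,114) to (285,123), cell (237,194), vial cap (336,188), die (252,298), small yellow mat (293,253). All are within a few pixels of the projections from the top view. Next I refine the pestle's direction and all four centres.

Run:
```python
import re,io
src=open('meas.py').read().split("yel=")[0].replace('top.npz','w1.npz')
exec(src)
print('ends',ray(d,[(240,114.5),(284,122.5),(261,118.5)],.0085).round(4))
hb=cv2.cvtColor(f,cv2.COLOR_RGB2LAB).astype(int)
blue=cv2.inRange(hsv,(100,110,30),(125,255,255)); rect(comp(blue,(337,188),12),.05,'vialcap')
rect(comp(cv2.inRange(hsv,(20,120,60),(35,255,255)),(293,253),16),.003,'smallmat')
a=f[90:240,205:355,::-1]; cv2.imwrite('pics/crop2.png',cv2.resize(a,None,fx=4,fy=4,interpolation=cv2.INTER_CUBIC))
```

```text
ends [[0.4101 0.3385 0.0085]
 [0.4762 0.3655 0.0085]
 [0.4416 0.3511 0.0085]]
vialcap ctr 0.5995 0.3237 size+px 17 20 long-axis yaw -0.193
smallmat ctr 0.6252 0.1776 size+px 42 42 long-axis yaw -1.011
```

View pics/crop2.png

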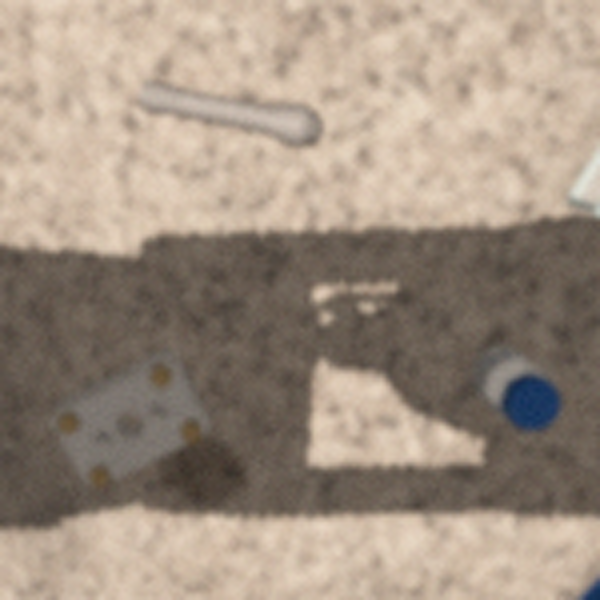

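```bash
cat >> h.py <<'E'
def pickplace(src,cs,dst,cd,z,width,force,opn):
    up=.17; src=np.array(src);dst=np.array(dst)
    hand.move_gripper(opn)
    bot.reach([*src,up],qbest(cs,src)); bot.servo_line([*src,z],velocity=.12)
    hand.move_gripper(max(width-.012,0),force); o=get_obs(); print('grip',o['gripper_width'],o['grip_force'],o['wrist_force'].round(1) if hasattr(o['wrist_force'],'round') else o['wrist_force'])
    bot.servo_line([*src,up],velocity=.15); o=get_obs(); print('lifted',o['gripper_width'],o['grip_force'])
    if abs(o['gripper_width']-width)>.006: print('NOT HELD?'); return False
    bot.reach([*dst,up],qbest(cd,dst)); bot.servo_line([*dst,.05],velocity=.15); bot.servo_line([*dst,z+.004],velocity=.05)
    hand.move_gripper(opn); bot.dwell(.2); bot.servo_line([*dst,up],velocity=.15)
    print('t',get_obs()['time_s']); return True
E
python3 - <<'E'
from h import *
pickplace((.4425,.352),.385+np.pi/2,(.4637,-.2075),1.217+np.pi/2,.019,.017,40,.045)
shot('wrist','w2')
E
```

```text
grip 0.01627258387761088 39.81512725353241 [-0.3 -0.8  5.9]
lifted 0.01601412410928884 39.10485506057739
t 11.4
```

View pics/w2.png

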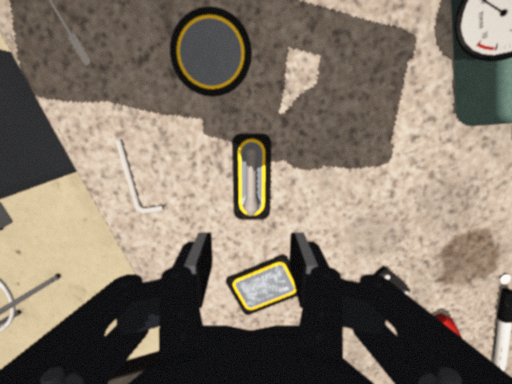

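The pestle lies in its outline at (252,177), aligned and centred. Now the vial, the cell and the die.

Run:
```python
from h import *
pickplace((.474,.221),1.06+np.pi/2,(.4311,-.3445),.067+np.pi/2,.019,.038,60,.062) and \
pickplace((.5995,.3215),.49,(.6237,.1768),.28,.022,.025,25,.05)
shot('wrist','w3')
```

```text
grip 0.03648944878551498 60.516711473464966 [-1.2 -0.5  7.5]
lifted 0.036435917437264265 60.12268424034119
t 21.625
grip 0.024357848503471516 24.502271711826324 [-1.5  0.3  6.1]
lifted 0.0242922425606236 24.524909555912018
t 31.0917
```

View pics/w3.png

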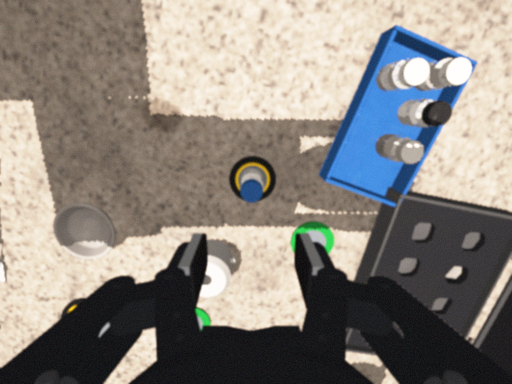

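The vial stands in the small yellow ring at (252,180). Next is the die, with a cross-check of its centre first.

Run:
```python
from h import *
d=np.load('pics/top.npz'); c=ray(d,[(105+490/4-.4,130+183/4-.4)],.044)[0]; print(c, ray(np.load('pics/w1.npz'),[(252.5,302)],.044))
hand.move_gripper(.08); bot.reach([c[0]-.02,c[1],.2],qbest(0,c))
shot('wrist','w4')
```

```text
[0.60145782 0.06399846 0.044     ] [[0.60148375 0.07166019 0.044     ]]
```

View pics/w4.png

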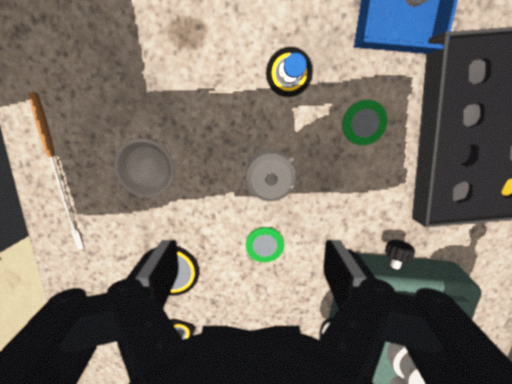

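Run:
```python
from h import *
d=np.load('pics/w4.npz'); print(ray(d,[(271,178.5)],.044))
a=d['frame'][130:230,220:320,::-1]; cv2.imwrite('pics/c4.png',cv2.convertScaleAbs(cv2.resize(a,None,fx=5,fy=5,interpolation=cv2.INTER_CUBIC),alpha=1.6))
```

```text
[[0.60438756 0.06723199 0.044     ]]
```

View pics/c4.png

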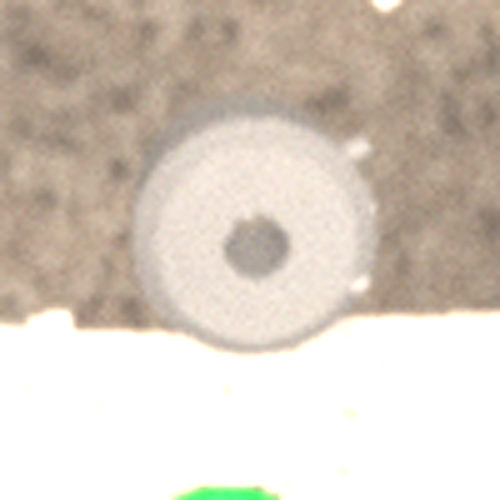

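The crop shows the die's top face centred at about (271,178). The bright spots on its right are light gaps on the floor. The nipple is hidden below at -y, as the top view suggests, so I close along x.

Run:
```python
from h import *
pickplace((.603,.066),0.,(.4693,-.0754),0.,.022,.054,70,.082)
bot.reach([.3,.5,.3],qbest(1.03,(.3,.5))); bot.dwell(.3)
shot('top','top2'); print(get_obs()['time_s'])
a=cv2.imread('pics/top2.png')[130:280,120:410]; cv2.imwrite('pics/crop3.png',cv2.resize(a,None,fx=2.75,fy=2.75,interpolation=cv2.INTER_CUBIC))
```

```text
grip 0.05251332828787515 72.81442523002625 [-0.8 -0.2  5.5]
lifted 0.05292316121873329 74.30237889289856
t 39.6417
42.1833
```

View pics/crop3.png

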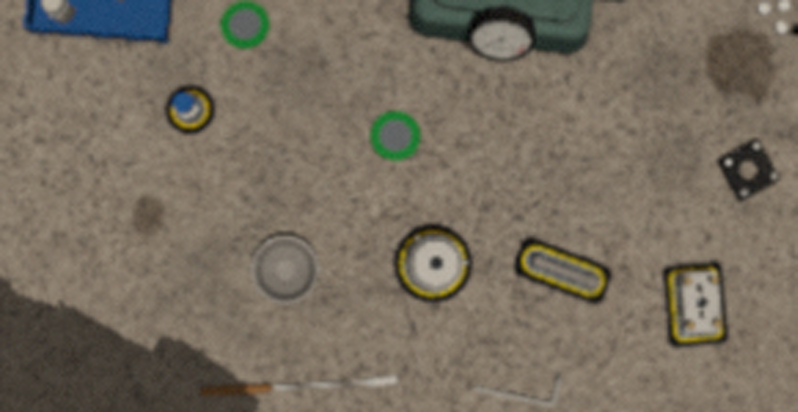

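The overview shows every part inside its own yellow outline: vial, die at crop (436,263), pestle (563,270) and cell (701,303). The mortar hasn't moved. I'll run a numeric check, then hand in.

Run:
```python
from h import *
d=np.load('pics/top2.npz')
for n,c,z,m in(('cell',(701,303),.021,(.4311,-.3445)),('die',(436,263),.047,(.4693,-.0754)),('vial',(185,103),.053,(.6237,.1768)),('pestle',(563,270),.011,(.4637,-.2075)),('mortar',(285,266),.01,(.462,.072))):
    p=ray(d,[(120+c[0]/2.75-.3,130+c[1]/2.75-.3)],z)[0,:2]; print(n,p.round(4),(p-m).round(4))
print(hand_in())
```

```text
cell [ 0.4316 -0.3456] [ 0.0005 -0.0011]
die [ 0.4678 -0.0763] [-0.0015 -0.0009]
vial [0.6209 0.1734] [-0.0028 -0.0034]
pestle [ 0.464  -0.2065] [0.0003 0.001 ]
mortar [0.4639 0.0731] [0.0019 0.0011]
the job is handed in; nothing more can be done
None
```

All four parts are back on their own mats, each within about 5 mm of its outline's centre by the last overhead picture; the mortar is where it stood, and the job was handed in after about 42 s (no verdict came back).

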